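Put the pile of painting panels away in the snug panel box

ROBOT

A 6-joint arm with a two-finger parallel gripper is mounted at the origin on the work surface. World frame = base frame: x ahead of the robot, y to its left, z up, the work surface at z = 0. Lengths are in m, angles in rad, forces in N, time in s.
With the tool pointing down it reaches from about 0.35 to 0.775 m from the base axis. Payload 7.3 kg.
Tool frame: the origin (TCP) lies at the very end of the fingers, on their centre line; the grasp point (between the pads) lies 19 mm behind it; z points along the fingers, x is the direction in which the jaws open and shut, and the axes are right-handed (so a half turn about z gives the same grasp; the last joint's range is limited). The gripper opens to 92 mm and grips with 3 to 60 N. Pads are 19 mm wide; open, the fingers measure 130 mm over their backs; the gripper's body (75 mm by 190 mm) begins 47 mm behind the grasp point.
Start: joints at [-1.273, 0.342, 1.524, -0, 1.275, -0.146], TCP at [0.225, -0.474, 0.227] pointing down, gripper open.
Joint ranges: [-2.53, 2.53], [-0.77, 2.02], [0.04, 2.7], [-1, 4.14], [0.28, 2.66], [-3.11, 3.11]. Speed limits (rad/s): [2.57, 2.57, 3.14, 3.14, 3.14, 3.14].

INTERFACE

Orientations are given as [roll, pitch, yaw] about the fixed x, y, z axes, in that order (R = Rz(yaw) Ry(pitch) Rx(roll)).
In Python, from cell import observe, read_camera, camera_params, hand_in gives the robot as it stands.
- The arm moves only by the tool apply_moves, never from a script. Its argument "increments" is a list of rows, each an object with "grip": the opening, from 0 (shut) to 1 (fully open); "linear": the shift along the world's x, y, z in mm, a list of three; "turn": the turn, a rotation vector about the world's x, y, z in units of 6 degrees (1.0 is 6 degrees), a list of three. A call has 1 to 10 rows; each row is the pose to reach, as a shift and turn from the pose commanded when the call began; what a row does not reach only later rows make up. A row lasts 1/10 s, in which the tool goes at most 50 mm and 8.59 degrees, less where a joint would pass 70% of its speed; a pose out of reach is approached as far as the arm can. A call with a gripper value outside its range is refused whole. The fingers move at their own pace and stop on an object; "grip_force" is the grip in N (left out, the last holds). Time passes only in rows, so rows that repeat a pose let the fingers close. It gives the time, the measured TCP pose, the force and the opening at its end, in the units of the state.
- observe(): the state, without advancing time (a new reading comes with each control period).
- read_camera(name): name is "scene" or "top" or "wrist"; returns the picture (400x640x3 uint8, red, green, blue); there is no depth.
- camera_params(name): a dict with "camera_matrix" (3x3 intrinsics, pixels), "world_to_cam" (4x4, takes a point from world to camera coordinates); the wrist camera has in their place "hand_eye" (4x4, takes a point from camera to tool coordinates, whose origin is the TCP and whose axes are the tool frame's). Camera axes: x right, y up, looking along -z (the intrinsics and any distortion apply to the point x, -y, -z); pixel columns grow to the right and rows downward; lengths in m; the calibration is good to about 2 mm. A picture is of the moment at which its call begins: read the wrist's pose just before it. camera_params takes no time and is no camera call.
- hand_in(): hands the job in, once; it reports no verdict.
The state is a dict: "time": time; "qpos": joint angles; "qvel": joint speeds; "joint_efforts": joint torques, N m; "tool_pos": TCP position; "tool_rot": TCP orientation; "contact_force": force on the tool from outside, world axes, zero at the start; "torque": the same for the moment, N m; "opening": finger opening in m.
Only numpy, scipy, OpenCV 4.12 (cv2) and the standard library are available. Lean on these libraries where they do the work, as an engineer would, in place of code of your own. Each camera call takes 0.05 s, during which the arm holds its last target.

TASK

Put the four small painting panels away in the wooden panel box: pick them up together as one pile, tilt the pile so that one end goes in under the box's retaining lip along that end wall, then lower the other end until all four lie flat on top of each other inside the box, and let go. Lower them in, do not drop them, and leave the other things on the table where they are.

Things in the scene. Friction and masses are not known exactly. Their poses are not given: they have to be found in the camera images.
- panel_box: Open wooden panel box screwed to the table (cannot move), 110 x 76 on a 3 thick base board 116 x 82. Origin: on the table plane under the centre of the bay; x along its length, z up. The bay (the room inside) is 94 long (x -47 to +47) and 60 wide (y -30 to +30), its floor 6 above the table. The -x end, with the lip, is the end nearer the robot. Sizes in mm.
- lip_edge (a point): Middle of the inner lower edge of the retaining lip, at x -31, y 0, z +42 in the box frame. The lip is a strip across the whole width at the -x end, underside 42 and top 47 above the table, reaching 16 into the bay from the 8 thick end wall; it leaves a clear opening only 78 long above. Sizes in mm.
- low_end (a point): Middle of the inner top edge of the low end wall, at x +47, y 0, z +26 in the box frame. That wall is 8 thick; two 2 thick brass lugs stand outside at its foot (to x +70). Sizes in mm.
- notch (a point): Middle of the left finger notch, at x 0, y +34, z +3 in the box frame. Both side walls (8 thick, outer faces y -38 and +38) are cut away from x -26 to +26 for the fingers, down to the base board (3 above the table); the raised floor there is only 46 wide. Top of the sides: 42 at the lip end, 26 at the low end. Sizes in mm.
- panel1: Lowest of four equal small painting panels in one loose, not quite squared pile on the table: plywood with a white top, 86 x 54 x 6, about 20 g each; pile 24 high. Origin: the panel's centre (3 above its underside); x along its length, y along its width, z through its thickness. Sizes in mm.
- panel2: second panel from below, the same, centre 9 above the table at the start
- panel3: third panel from below, the same, centre 15 above the table at the start
- panel4: top panel, the same, centre 21 above the table at the start
- brush_jar: Bystander, loose: jar of paint brushes, jar 78 across and 120 high, brushes up to 250 high, at the far left; origin: centre of its underside, z up. Sizes in mm.
- tumbler: Bystander, loose: clear drinking glass, 76 across, 130 high, far right; origin: centre of its underside, z up. Sizes in mm.
- tape_roll: Bystander, loose: roll of cream masking tape lying flat, 84 across, 24 high, near the robot; origin: centre of its underside. Sizes in mm.
- paint_tube: Bystander, loose: metal paint tube lying flat with a black cap, about 110 long, 29 wide and 18 high, lying between pile and box; origin: its middle, on the table; x along its length. Sizes in mm.
- dispenser: Bystander, loose: dark green desk tape dispenser, 150 x 58, 106 high, at the left; origin: centre of its underside. Sizes in mm.
- palette_knife: Bystander, loose: palette knife lying flat, dark wooden handle and steel blade, 185 long, 17 wide and high, beyond pile and box; origin: about its middle, on the table; x along it towards the blade. Sizes in mm.
- clock: Bystander, loose: small wooden mantel clock, 45 x 150, 99 high, at the right; origin: centre of its underside. Sizes in mm.
There are look-alikes about, which are no part of the job. Leave any green look-alike of the panel4 alone.

How it is judged:
By the outcome, as a careful person would: the job done as asked, in the order asked, and still so for the second after the job is handed in, with the robot touching nothing.
It also fails if it takes over 45 s, if anything falls off the work surface, if the arm or the gripper's body presses on something with over 40 N, if the wrist force passes 120 N, or if a joint passes its speed limit or range.

## Working session

There is one attempt and no reset: what is moved stays moved. The work goes in short steps, Python scripts to look and compute and a tool call to move; the robot and the scene stay as the last step left them, time stands still between calls to the robot, and variables do not carry over. Pictures are saved under pics/ and viewed, and the job is handed in when it is done.

Besides the shell and the picture viewer there is one more tool, called as a command line: name --argument value ..., lists and objects as JSON in quotes. apply_moves: Moves the arm, as the interface text tells. Its arguments: {"type":"object","properties":{"increments":{"type":"array","items":{"type":"object","properties":{"grip":{"type":"number"},"linear":{"type":"array","items":{"type":"number"}},"turn":{"type":"array","items":{"type":"number"}}}}},"grip_force":{"type":"number"}},"required":["increments"]}

```bash
mkdir -p pics; ls; python3 - <<'E'
from cell import *
import cv2,numpy as np
s=observe()
print({k:np.round(v,3) for k,v in s.items()})
for n in ["scene","top","wrist"]:
    im=read_camera(n); cv2.imwrite(f"pics/{n}0.png",im[:,:,::-1])
    p=camera_params(n); print(n,{k:np.round(v,4).tolist() for k,v in p.items() if not isinstance(v,str)})
E
```

```text
pics
{'time': np.float64(0.0), 'qpos': array([-1.273,  0.343,  1.525, -0.   ,  1.275, -0.146]), 'qvel': array([ 0.001,  0.   ,  0.001,  0.   , -0.   , -0.001]), 'joint_efforts': array([-1.0000e-03, -4.3125e+01, -2.4422e+01,  7.2000e-02,  5.6000e-02,
       -0.0000e+00]), 'tool_pos': array([ 0.225, -0.474,  0.226]), 'tool_rot': array([-3.141e+00,  1.000e-03, -1.127e+00]), 'contact_force': array([ 0.324, -0.164, -0.651]), 'torque': array([ 0.011, -0.031,  0.003]), 'opening': np.float64(0.092)}
scene {'camera_matrix': [[463.3129, 0.0, 315.4809], [0.0, 463.3129, 190.9263], [0.0, 0.0, 1.0]], 'world_to_cam': [[-0.826, 0.5635, -0.0108, 0.4628], [-0.3074, -0.4344, 0.8466, 0.1228], [0.4724, 0.7027, 0.5321, -1.5671], [0.0, 0.0, 0.0, 1.0]]}
top {'camera_matrix': [[484.2828, 0.0, 322.4184], [0.0, 484.2828, 200.9989], [0.0, 0.0, 1.0]], 'world_to_cam': [[-0.0257, -0.9996, -0.0071, 0.016], [0.9936, -0.0263, 0.1096, -0.545], [-0.1097, -0.0042, 0.994, -1.4311], [0.0, 0.0, 0.0, 1.0]]}
wrist {'camera_matrix': [[344.4464, 0.0, 324.4229], [0.0, 344.4464, 198.4673], [0.0, 0.0, 1.0]], 'hand_eye': [[1.0, 0.0005, -0.0011, -0.0007], [0.0002, -0.9666, -0.2561, -0.0694], [-0.0012, 0.2561, -0.9666, -0.1583], [0.0, 0.0, 0.0, 1.0]]}
```

View pics/top0.png

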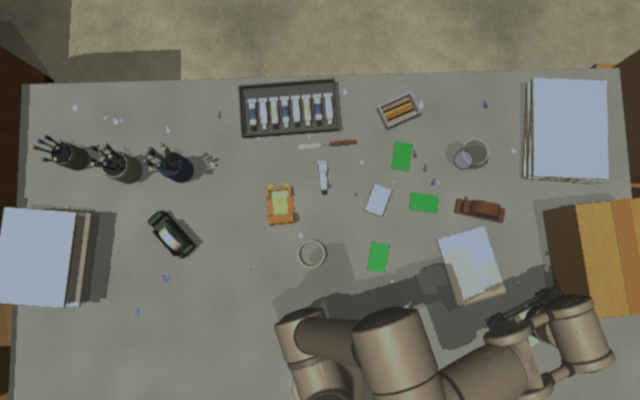

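View pics/scene0.png

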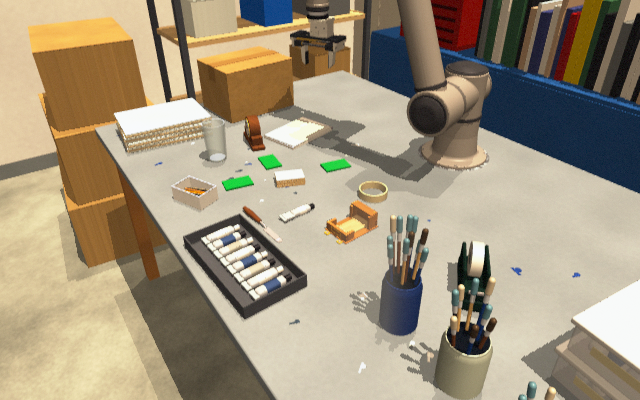

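View pics/wrist0.png

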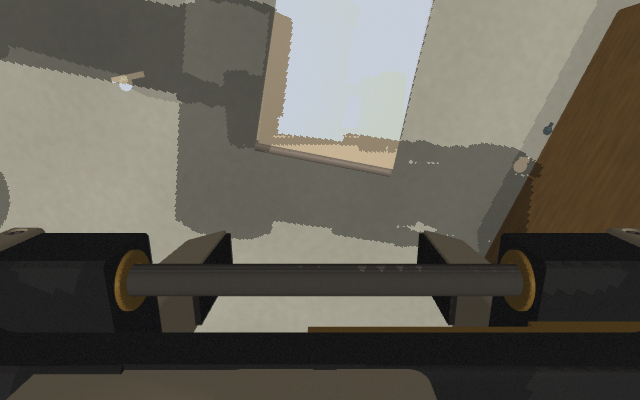

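The top view shows the white pile at about (378,200), the orange box at (281,204), the tube at (323,177) and green look-alikes around them. Next I'll measure the pile and box coarsely and zoom in.

```bash
cat > h.py <<'E'
import numpy as np,cv2
from cell import *
from scipy.spatial.transform import Rotation as R
def cam(n,s=None):
    p=camera_params(n);K=np.array(p["camera_matrix"])
    if n=="wrist":
        T=np.eye(4);T[:3,:3]=R.from_euler('xyz',s["tool_rot"]).as_matrix();T[:3,3]=s["tool_pos"]
        C=T@np.array(p["hand_eye"])
    else: C=np.linalg.inv(np.array(p["world_to_cam"]))
    return K,C
def proj(P,K,C):
    q=(np.linalg.inv(C)@np.r_[P,1])[:3]; v=K@np.array([q[0],-q[1],-q[2]]); return v[:2]/v[2]
def plane(uv,z,K,C):
    v=np.linalg.inv(K)@np.array([uv[0],uv[1],1.]); d=C[:3,:3]@np.array([v[0],-v[1],-v[2]])
    return C[:3,3]+d*(z-C[2,3])/d[2]
E
python3 - <<'E'
from h import *
im=cv2.imread("pics/top0.png"); K,C=cam("top")
c=im[140:260,240:460]; cv2.imwrite("pics/topz.png",cv2.resize(c,None,fx=3.6,fy=3.6,interpolation=cv2.INTER_CUBIC))
hsv=cv2.cvtColor(im,cv2.COLOR_BGR2HSV)
m=((hsv[...,2]>185)&(hsv[...,1]<50)).astype(np.uint8); m[:180]=0;m[220:]=0;m[:,:355]=0;m[:,400:]=0
cs,_=cv2.findContours(m,0,2);k=max(cs,key=cv2.contourArea);r=cv2.minAreaRect(k);print(r)
b=[plane(p,.024,K,C) for p in cv2.boxPoints(r)];print(np.round(b,4),np.mean(b,0))
print([np.linalg.norm(b[i]-b[i-1]) for i in range(4)])
print("box",plane((281,204),.02,K,C), "tube",plane((323,177),.01,K,C))
E
```

```text
Traceback (most recent call last):
ValueError: max() iterable argument is empty
```

View pics/topz.png

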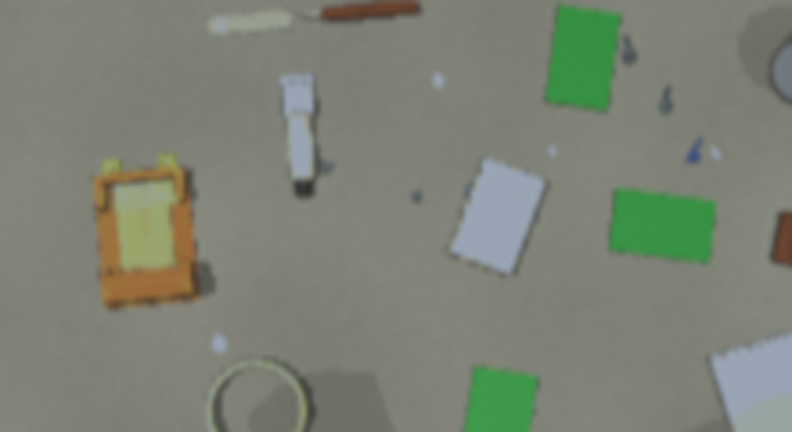

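Zoomed, the pile's white top lies around (497,216) in the crop. The box's lip end is at the bottom (148,285) and its lugs are at the top.

```bash
python3 - <<'E'
from h import *
im=cv2.imread("pics/top0.png"); K,C=cam("top")
hsv=cv2.cvtColor(im,cv2.COLOR_BGR2HSV); print(hsv[200,378],hsv[185,350],hsv[218,281],hsv[205,266])
m=((hsv[...,2]>140)&(hsv[...,0]>100)).astype(np.uint8); m[:180]=0;m[220:]=0;m[:,:355]=0;m[:,400:]=0
cs,_=cv2.findContours(m,0,2);k=max(cs,key=cv2.contourArea);r=cv2.minAreaRect(k);print(r)
b=[plane(p,.024,K,C) for p in cv2.boxPoints(r)];print(np.round(b,4),np.mean(b,0))
print([np.linalg.norm(b[i]-b[i-1]) for i in range(4)])
print("box",plane((281,204),.02,K,C), "tube",plane((323,177),.01,K,C))
m=((hsv[...,0]<28)&(hsv[...,1]>90)&(hsv[...,2]>90)).astype(np.uint8); m[:180]=0;m[230:]=0;m[:,:255]=0;m[:,305:]=0
cs,_=cv2.findContours(m,0,2);k=max(cs,key=cv2.contourArea);r=cv2.minAreaRect(k);print(r)
b=[plane(p,.03,K,C) for p in cv2.boxPoints(r)];print(np.round(b,4),np.mean(b,0))
print([np.linalg.norm(b[i]-b[i-1]) for i in range(4)])
E
```

```text
[107  37 179] [ 36  20 130] [ 16 155 155] [ 21  39 132]
((377.87884521484375, 199.41494750976562), (17.58997344970703, 27.856775283813477), 21.037511825561523)
[[ 0.5174 -0.1252  0.024 ]
 [ 0.5959 -0.1584  0.024 ]
 [ 0.5753 -0.2074  0.024 ]
 [ 0.497  -0.174   0.024 ]] [ 0.54641439 -0.16623907  0.024     ]
[np.float64(0.0529114012213258), np.float64(0.08522803977627531), np.float64(0.05321694766824811), np.float64(0.08508636723715997)]
box [0.54050634 0.12783236 0.02      ] tube [ 0.62163613 -0.00182884  0.01      ]
((279.8893737792969, 205.2827911376953), (37.66286849975586, 26.889116287231445), 84.80557250976562)
[[0.5902 0.1752 0.03  ]
 [0.5955 0.094  0.03  ]
 [0.4815 0.0858 0.03  ]
 [0.4763 0.1664 0.03  ]] [0.53588633 0.1303572  0.03      ]
[np.float64(0.11427550783564011), np.float64(0.08142878552250997), np.float64(0.11428737943993414), np.float64(0.08073294248436655)]
```

apply_moves --increments '[{"linear": [321,308,-20],"turn": [0,0,-8.05],"grip": 1},{"linear": [321,308,-20],"turn": [0,0,-8.05],"grip": 1},{"linear": [321,308,-20],"turn": [0,0,-8.05],"grip": 1},{"linear": [321,308,-20],"turn": [0,0,-8.05],"grip": 1},{"linear": [321,308,-20],"turn": [0,0,-8.05],"grip": 1},{"linear": [321,308,-20],"turn": [0,0,-8.05],"grip": 1},{"linear": [321,308,-20],"turn": [0,0,-8.05],"grip": 1},{"linear": [321,308,-20],"turn": [0,0,-8.05],"grip": 1},{"linear": [321,308,-20],"turn": [0,0,-8.05],"grip": 1},{"linear": [321,308,-20],"turn": [0,0,-8.05],"grip": 1}]'

```text
time: 1.15
tool_pos: [0.5483, -0.1631, 0.2062]
tool_rot: [3.141, 0.001, -1.968]
contact_force: [0.8, -0.5, -0.1]
opening: 0.0918
```

apply_moves --increments '[{"linear": [0,0,0],"turn": [0,0,0],"grip": 1},{"linear": [0,0,0],"turn": [0,0,0],"grip": 1}]'

```text
time: 1.35
tool_pos: [0.5463, -0.1657, 0.2062]
tool_rot: [3.14, -0.0, -1.968]
contact_force: [0.1, 0.0, -0.0]
opening: 0.0915
```

```bash
python3 - <<'E'
from h import *
s=observe(); im=read_camera("wrist")[:,:,::-1].copy(); cv2.imwrite("pics/w1.png",im)
np.save("w1.npy",{k:np.array(v) for k,v in s.items()})
print(np.round(s["tool_pos"],4),np.degrees(s["tool_rot"]).round(2),s["qpos"].round(2))
K,C=cam("wrist",s)
hsv=cv2.cvtColor(im,cv2.COLOR_BGR2HSV)
t=proj([.546,-.166,.024],K,C);print(t,hsv[int(t[1]),int(t[0])])
E
```

```text
[ 0.5463 -0.1657  0.2062] [ 1.7993e+02 -3.0000e-02 -1.1278e+02] [-0.43  0.44  1.43 -0.    1.27  1.54]
[325.43696113 177.94676391] [ 97  11 205]
```

View pics/w1.png

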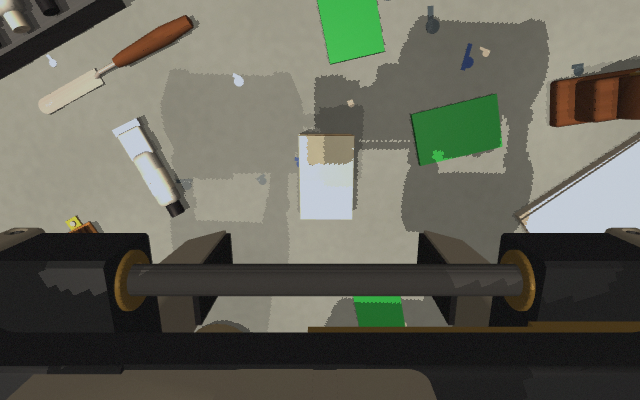

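The pile appears centred at about (327,178), aligned with the tool, with a gripper shadow on it. I'll zoom in to read its edges.

```bash
python3 - <<'E'
from h import *
s=np.load("w1.npy",allow_pickle=True).item(); K,C=cam("wrist",s)
im=cv2.imread("pics/w1.png")
cv2.imwrite("pics/w1z.png",cv2.resize(im[115:235,270:390],None,fx=5,fy=5,interpolation=cv2.INTER_NEAREST))
q=[(301,136),(354.5,136),(352.5,219.5),(299.5,219)]
b=np.array([plane(p,.024,K,C) for p in q]);print(b.round(4),b.mean(0));print([np.linalg.norm(b[i]-b[i-1]) for i in range(4)])
T=np.eye(4)
E
```

```text
[[ 0.5937 -0.1601  0.024 ]
 [ 0.5735 -0.2083  0.024 ]
 [ 0.4945 -0.1749  0.024 ]
 [ 0.5164 -0.1244  0.024 ]] [ 0.54450758 -0.16691938  0.024     ]
[np.float64(0.08518232268400487), np.float64(0.05219554783950515), np.float64(0.08568401933966281), np.float64(0.05508518658685055)]
```

View pics/w1z.png

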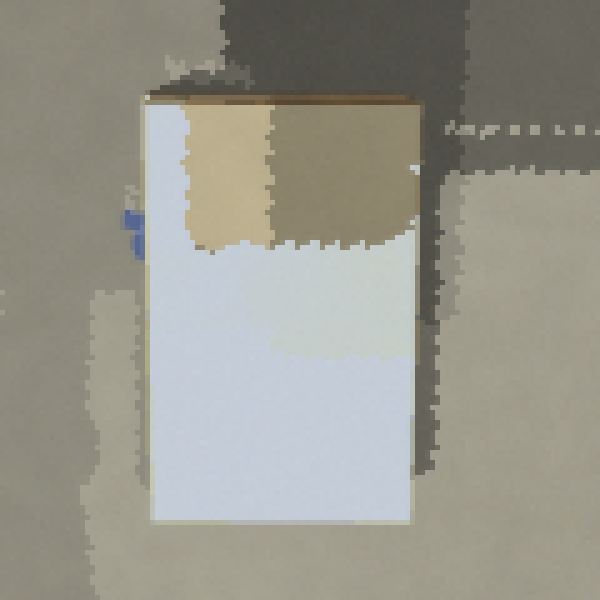

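apply_moves --increments '[{"linear": [-1,-1,-50],"grip": 1},{"linear": [-1,-1,-100],"grip": 1},{"linear": [-1,-1,-140],"grip": 1},{"linear": [-1,-1,-165],"grip": 1},{"linear": [-1,-1,-185],"grip": 1},{"linear": [-1,-1,-198],"grip": 1},{"linear": [-1,-1,-204],"grip": 1},{"linear": [-1,-1,-204],"grip": 1},{"linear": [-1,-1,-204],"grip": 1}]'

```text
schema error: expected keys grip, linear, turn
```

apply_moves --increments '[{"linear": [0,0,0],"grip": 0.7},{"linear": [0,0,0],"grip": 0.62},{"linear": [0,0,0],"grip": 0.56},{"linear": [0,0,0],"grip": 0.5},{"linear": [0,0,0],"grip": 0.45},{"linear": [0,0,0],"grip": 0.45},{"linear": [0,0,0],"grip": 0.45},{"linear": [0,0,0],"grip": 0.45}]' --grip_force 25

```text
schema error: expected keys grip, linear, turn
```

apply_moves --increments '[{"linear": [-1,-1,-50],"turn": [0,0,0],"grip": 1},{"linear": [-1,-1,-100],"turn": [0,0,0],"grip": 1},{"linear": [-1,-1,-140],"turn": [0,0,0],"grip": 1},{"linear": [-1,-1,-165],"turn": [0,0,0],"grip": 1},{"linear": [-1,-1,-185],"turn": [0,0,0],"grip": 1},{"linear": [-1,-1,-198],"turn": [0,0,0],"grip": 1},{"linear": [-1,-1,-204],"turn": [0,0,0],"grip": 1},{"linear": [-1,-1,-204],"turn": [0,0,0],"grip": 1},{"linear": [-1,-1,-204],"turn": [0,0,0],"grip": 1}]'

```text
time: 2.3
tool_pos: [0.5459, -0.1677, 0.0037]
tool_rot: [-3.14, -0.0, -1.97]
contact_force: [-0.1, 0.3, 0.7]
opening: 0.0914
```

apply_moves --increments '[{"linear": [0,0,0],"turn": [0,0,0],"grip": 0.75},{"linear": [0,0,-1],"turn": [0,0,0],"grip": 0.68},{"linear": [0,0,-1],"turn": [0,0,0],"grip": 0.64},{"linear": [0,0,-1],"turn": [0,0,0],"grip": 0.6},{"linear": [0,0,-1],"turn": [0,0,0],"grip": 0.56},{"linear": [0,0,-1],"turn": [0,0,0],"grip": 0.5},{"linear": [0,0,-1],"turn": [0,0,0],"grip": 0.45},{"linear": [0,0,-1],"turn": [0,0,0],"grip": 0.45}]' --grip_force 25

```text
time: 3.1
tool_pos: [0.5455, -0.1671, 0.0018]
tool_rot: [-3.142, -0.0, -1.97]
contact_force: [-0.9, -0.8, 1.2]
opening: 0.054
```

apply_moves --increments '[{"linear": [0,0,0],"turn": [0,0,0],"grip": 0.4},{"linear": [0,0,5],"turn": [0,0,0],"grip": 0.4},{"linear": [0,0,20],"turn": [0,0,0],"grip": 0.4},{"linear": [0,0,45],"turn": [0,0,0],"grip": 0.4},{"linear": [0,0,80],"turn": [0,0,0],"grip": 0.4},{"linear": [0,0,115],"turn": [0,0,0],"grip": 0.4},{"linear": [0,0,145],"turn": [0,0,0],"grip": 0.4},{"linear": [0,0,160],"turn": [0,0,0],"grip": 0.4},{"linear": [0,0,160],"turn": [0,0,0],"grip": 0.4}]' --grip_force 35

```text
time: 4.0
tool_pos: [0.5466, -0.1677, 0.1644]
tool_rot: [-3.136, -0.0, -1.97]
contact_force: [0.6, -0.2, -0.3]
opening: 0.0538
```

```bash
python3 - <<'E'
from h import *
s=observe(); w=read_camera("wrist")[:,:,::-1]; sc=read_camera("scene")[:,:,::-1]; tp=read_camera("top")[:,:,::-1]
cv2.imwrite("pics/w2.png",w)
K,C=cam("scene");u=proj(np.array(s["tool_pos"]),K,C).astype(int);print(u,s["opening"],s["tool_pos"].round(4))
cv2.imwrite("pics/s2z.png",cv2.resize(sc[u[1]-70:u[1]+70,u[0]-70:u[0]+70],None,fx=4,fy=4,interpolation=cv2.INTER_CUBIC))
E
```

```text
[286 133] 0.053814022027272736 [ 0.5466 -0.1677  0.1644]
```

View pics/w2.png

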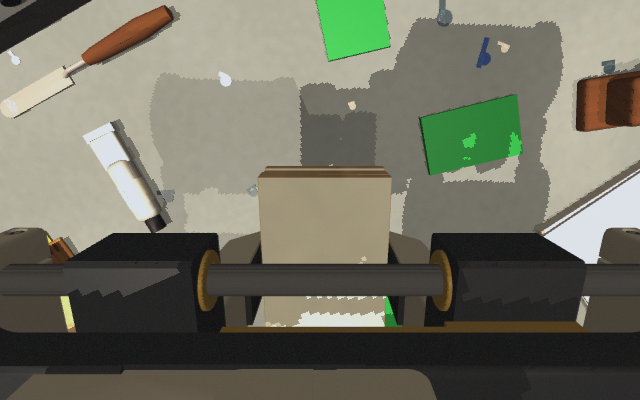

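View pics/s2z.png

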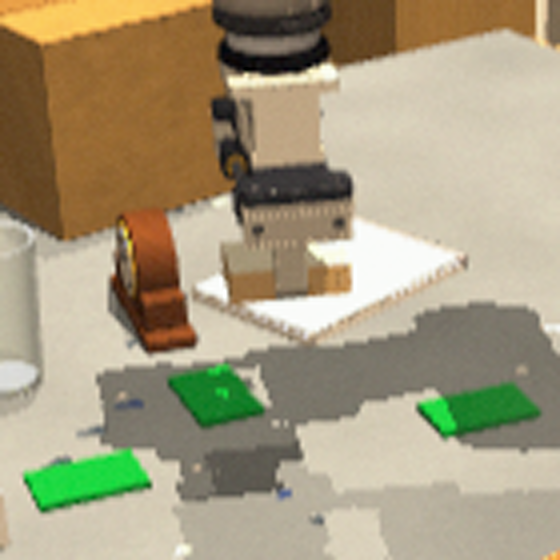

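apply_moves --increments '[{"linear": [-10,20,10],"turn": [0,0,0.4],"grip": 0.4},{"linear": [-30,60,30],"turn": [0,0,1.2],"grip": 0.4},{"linear": [-50,100,30],"turn": [0,0,2.0],"grip": 0.4},{"linear": [-70,140,30],"turn": [0,0,2.8],"grip": 0.4},{"linear": [-90,180,30],"turn": [0,0,3.5],"grip": 0.4},{"linear": [-110,220,30],"turn": [0,0,4.0],"grip": 0.4},{"linear": [-130,255,30],"turn": [0,0,4.5],"grip": 0.4},{"linear": [-145,285,30],"turn": [0,0,4.5],"grip": 0.4},{"linear": [-145,290,30],"turn": [0,0,4.5],"grip": 0.4},{"linear": [-145,290,30],"turn": [0,0,4.5],"grip": 0.4}]'

```text
time: 5.15
tool_pos: [0.4, 0.1234, 0.191]
tool_rot: [3.14, -0.0, -1.497]
contact_force: [0.2, -0.9, -0.6]
opening: 0.0537
```

apply_moves --increments '[{"linear": [0,0,0],"turn": [0,0,0],"grip": 0.4},{"linear": [0,0,0],"turn": [0,0,0],"grip": 0.4}]'

```text
time: 5.35
tool_pos: [0.4009, 0.1219, 0.1914]
tool_rot: [3.141, -0.0, -1.5]
contact_force: [-0.3, -0.2, -0.6]
opening: 0.054
```

```bash
python3 - <<'E'
from h import *
s=observe(); w=read_camera("wrist")[:,:,::-1]
cv2.imwrite("pics/w3.png",w);cv2.imwrite("pics/w3z.png",cv2.resize(w[20:200,190:430],None,fx=3.3,fy=3.3,interpolation=cv2.INTER_NEAREST))
np.save("w3.npy",{k:np.array(v) for k,v in s.items()})
print(s["tool_pos"].round(4),np.degrees(s["tool_rot"]))
E
```

```text
[0.4009 0.1219 0.1914] [ 1.79960353e+02 -2.17488132e-02 -8.59549009e+01]
```

View pics/w3.png

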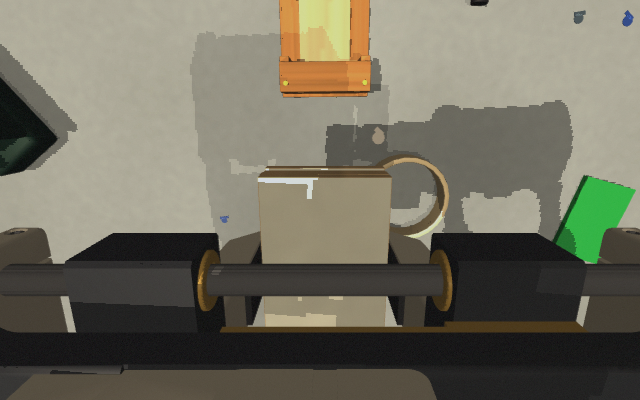

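View pics/w3z.png

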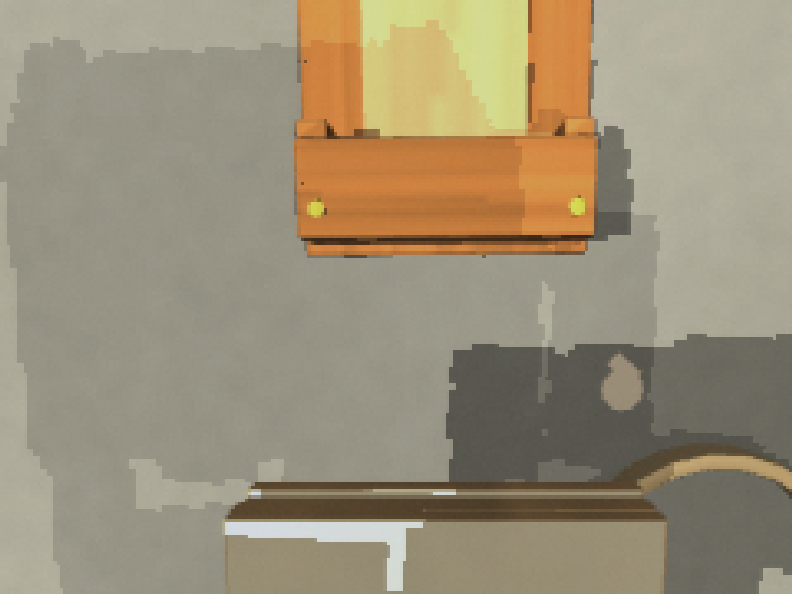

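```bash
python3 - <<'E'
from h import *
s=np.load("w3.npy",allow_pickle=True).item(); K,C=cam("wrist",s)
f=lambda u,v:(190+u/3.3,20+v/3.3)
q=[f(297,236),f(595,236),f(598,137),f(296,137)]
b=np.array([plane(p,.047,K,C) for p in q]);print(b.round(4));print([np.linalg.norm(b[i]-b[i-1]).round(4) for i in range(4)])
ins=(b[2]+b[3])/2; out=(b[0]+b[1])/2
d=(b[1]-b[0]+b[2]-b[3])[:2]; a=np.degrees(np.arctan2(-d[0]*-1,-d[1]));print("yaw",90+np.degrees(np.arctan2(d[1],d[0])))
yaw=np.radians(90+np.degrees(np.arctan2(d[1],d[0])));ux=np.array([np.cos(yaw),np.sin(yaw)])
print("origin from lip",ins[:2]+.031*ux, out[:2]+.055*ux)
T=np.eye(4);T[:3,:3]=R.from_euler('xyz',s["tool_rot"]).as_matrix();T[:3,3]=s["tool_pos"]
Ti=np.linalg.inv(T)
for (v,tz) in [(520,-22.2),(512,-16.2),(498,-10.2),(490,-4.2),(483,1.8)]:
    P=plane(f(440,v),s["tool_pos"][2]-tz/1000,K,C); print(v,tz,(Ti@np.r_[P,1])[:3].round(4))
for u in (225,666):
    P=plane(f(u,525),s["tool_pos"][2]+.0222,K,C); print((Ti@np.r_[P,1])[:3].round(4))
E
python3 - <<'E'
import cv2;im=cv2.imread("pics/w3.png");cv2.imwrite("pics/w3y.png",cv2.resize(im[160:190,250:400],None,fx=5,fy=12,interpolation=cv2.INTER_NEAREST))
E
```

```text
[[0.4799 0.1654 0.047 ]
 [0.4852 0.0897 0.047 ]
 [0.5088 0.0915 0.047 ]
 [0.5035 0.1665 0.047 ]]
[np.float64(0.0236), np.float64(0.0758), np.float64(0.0236), np.float64(0.0753)]
yaw 4.037709830330712
origin from lip [0.53702599 0.13117915] [0.53742832 0.13144672]
520 -22.2 [-0.0011 -0.0418 -0.0222]
512 -16.2 [-0.0011 -0.0416 -0.0162]
498 -10.2 [-0.0012 -0.0424 -0.0102]
490 -4.2 [-0.0012 -0.0424 -0.0042]
483 1.8 [-0.0012 -0.0423  0.0018]
[-0.0274 -0.0412 -0.0222]
[ 0.0265 -0.0412 -0.0222]
```

View pics/w3y.png

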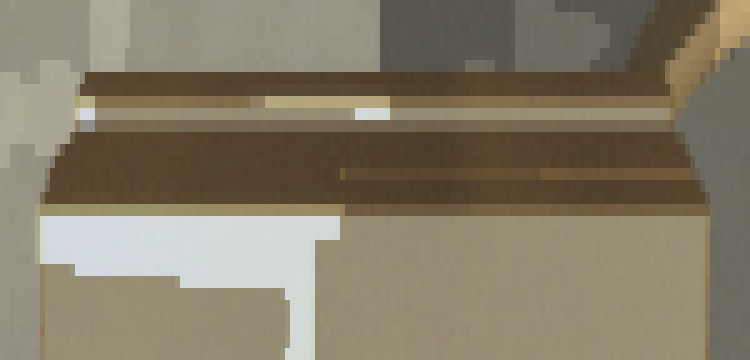

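The box origin comes out at about (0.537, 0.131) with yaw 4.0°, and the lip's measured size (76 × 24) matches the spec. The pile is square to the tool with about 1–2 mm of stagger. Next I'll tilt it 25° and go above the opening.

apply_moves --increments '[{"linear": [15,1,0],"turn": [0.03,-0.4,0],"grip": 0.4},{"linear": [40,3,-5],"turn": [0.07,-1.0,0],"grip": 0.4},{"linear": [70,5,-15],"turn": [0.14,-2.0,0],"grip": 0.4},{"linear": [100,7,-30],"turn": [0.21,-3.0,0],"grip": 0.4},{"linear": [130,9,-45],"turn": [0.27,-3.8,0],"grip": 0.4},{"linear": [155,10.5,-58],"turn": [0.293,-4.156,0],"grip": 0.4},{"linear": [168,11,-71],"turn": [0.293,-4.156,0],"grip": 0.4},{"linear": [168,11,-71],"turn": [0.293,-4.156,0],"grip": 0.4},{"linear": [168,11,-71],"turn": [0.293,-4.156,0],"grip": 0.4},{"linear": [168,11,-71],"turn": [0.293,-4.156,0],"grip": 0.4}]'

```text
time: 6.4
tool_pos: [0.5683, 0.1335, 0.1213]
tool_rot: [-2.705, -0.001, -1.5]
contact_force: [-0.1, 0.3, -0.9]
opening: 0.0532
```

```bash
python3 - <<'E'
from h import *
s=observe(); w=read_camera("wrist")[:,:,::-1]; sc=read_camera("scene")[:,:,::-1]
cv2.imwrite("pics/w4.png",w)
K,C=cam("scene");u=proj([.537,.131,.05],K,C).astype(int)
cv2.imwrite("pics/s4z.png",cv2.resize(sc[u[1]-75:u[1]+55,u[0]-75:u[0]+75],None,fx=4,fy=4,interpolation=cv2.INTER_CUBIC))
Rm=R.from_euler('xyz',s["tool_rot"]).as_matrix(); print(s["tool_pos"].round(4)); print(Rm.round(3)); print("tilt",np.degrees(np.arctan2(Rm[0,2],-Rm[2,2])),"jaw",np.degrees(np.arctan2(Rm[1,0],Rm[0,0])))
y=np.radians(4.04);d=s["tool_pos"][:2]-[.5372,.1309];print("in box",d@[np.cos(y),np.sin(y)],d@[-np.sin(y),np.cos(y)],s["qpos"].round(2))
E
```

```text
[0.5683 0.1335 0.1213]
[[ 0.071 -0.904  0.422]
 [-0.997 -0.065  0.029]
 [ 0.001 -0.423 -0.906]]
tilt 24.958519377471617 jaw -85.91614195216411
in box 0.031172258152704177 0.00036817600090991386 [ 0.11  0.38  1.9  -0.04  0.42  1.64]
```

View pics/w4.png

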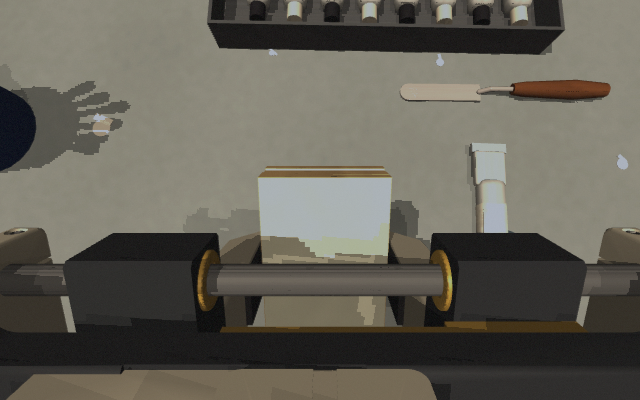

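View pics/s4z.png

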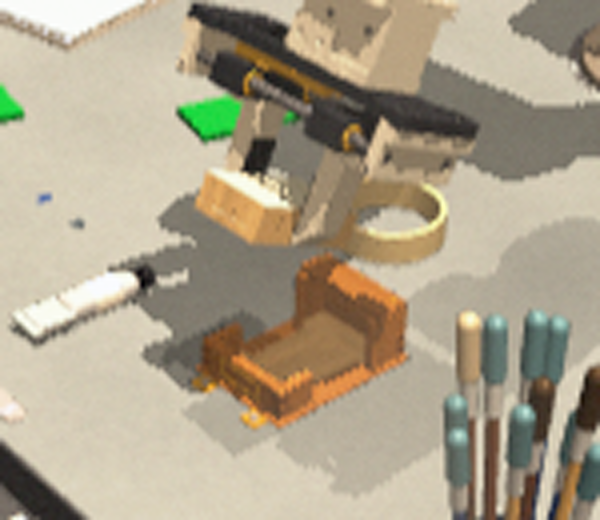

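The wrist view shows the pile tilted and square to the jaws. The scene view shows it above the box opening. q5 is at 0.42 and its limit is 0.28, so I'll fit the arm's planar geometry to check the margin before going down.

```bash
python3 - <<'E'
from h import *
from scipy.optimize import least_squares
s=observe(); D=[({"qpos":np.array([-1.273,.343,1.525,0,1.275,-.146]),"tool_pos":np.array([.2247,-.474,.2262]),"tool_rot":[-3.141,.001,-1.127]})]
D+=[np.load(f"{n}.npy",allow_pickle=True).item() for n in("w1","w3")]+[s]
# wrist point along arm: TCP = base + arm plane (rho,z) + lateral d ; tool length L3 along tool z
def fk(p,q,Rt):
    h,L1,L2,L3,d,r0=p
    rho=r0+L1*np.sin(q[1])+L2*np.sin(q[1]+q[2]); z=h+L1*np.cos(q[1])+L2*np.cos(q[1]+q[2])
    c,sn=np.cos(q[0]),np.sin(q[0])
    return np.array([c*rho-sn*d,sn*rho+c*d,z])+L3*Rt[:,2]
Rt=[R.from_euler('xyz',a["tool_rot"]).as_matrix() for a in D]
f=lambda p:np.concatenate([fk(p,a["qpos"],r)-a["tool_pos"] for a,r in zip(D,Rt)])
r=least_squares(f,[.16,.42,.39,.25,.1,0]);p=r.x;print(p.round(4),np.abs(r.fun).max())
y=np.radians(4.04);ux=np.array([np.cos(y),np.sin(y),0]);O=np.array([.5372,.1309,0])
for th,x,z in [(25,32.1,120),(25,32.1,39.7),(25,4.9,27.1),(20,4.5,24),(18,31,40),(20,31,36),(20,4.1,23.6),(15,3.3,20),(10,2.5,16.3),(0,.7,8)]:
    t=np.radians(th);Rz=R.from_euler('z',y)*R.from_euler('y',-t)*R.from_euler('xyz',[np.pi,0,-np.pi/2]);Rm=Rz.as_matrix()
    P=O+ux*x/1e3+[0,0,z/1e3]
    g=lambda q:fk(p,q,Rm)-P
    q=least_squares(g,s["qpos"][:3]).x;print(th,x,z,q.round(3),"q5~",(np.pi-t-q[1]-q[2]).round(3))
E
```

```text
[0.0881 0.5375 0.3453 0.2674 0.076  0.0059] 0.0036637375832755392
25 32.1 120 [0.106 0.38  1.9  ] q5~ 0.425
25 32.1 39.7 [0.106 0.498 2.01 ] q5~ 0.197
25 4.9 27.1 [0.109 0.488 2.098] q5~ 0.119
20 4.5 24 [0.107 0.502 2.034] q5~ 0.256
18 31 40 [0.104 0.515 1.915] q5~ 0.397
20 31 36 [0.105 0.515 1.947] q5~ 0.33
20 4.1 23.6 [0.107 0.503 2.035] q5~ 0.254
15 3.3 20 [0.105 0.523 1.973] q5~ 0.384
10 2.5 16.3 [0.104 0.547 1.91 ] q5~ 0.51
0 0.7 8 [0.101 0.61  1.785] q5~ 0.747
```

25° would break the q5 limit (about 0.12), so I'll use a shallower path: 18° under the lip, then 15°, then flat. I'll work out the numbers for those waypoints.

```bash
cat > plan.py <<'E'
from h import *
from scipy.optimize import least_squares
p=[0.0881,0.5375,0.3453,0.2674,0.076,0.0059]
def fk(q,Rt):
    h,L1,L2,L3,d,r0=p
    rho=r0+L1*np.sin(q[1])+L2*np.sin(q[1]+q[2]); z=h+L1*np.cos(q[1])+L2*np.cos(q[1]+q[2])
    c,sn=np.cos(q[0]),np.sin(q[0])
    return np.array([c*rho-sn*d,sn*rho+c*d,z])+L3*Rt[:,2]
y=np.radians(4.04);ux=np.array([np.cos(y),np.sin(y),0]);O=np.array([.5372,.1309,0])
def plan(W,s):
    R0=R.from_euler('xyz',s["tool_rot"])
    for th,cx,cz in W:
        t=np.radians(th);Rn=R.from_euler('z',y)*R.from_euler('y',-t)*R.from_euler('xyz',[np.pi,0,-np.pi/2])
        x=cx+.7*np.cos(t)+10.2*np.sin(t); z=cz+.7*np.sin(t)-10.2*np.cos(t)
        P=O+ux*x/1e3+[0,0,z/1e3]
        q=least_squares(lambda q:fk(q,Rn.as_matrix())-P,s["qpos"][:3]).x
        print(th,cx,cz,"lin",((P-s["tool_pos"])*1e3).round(1),"turn",(np.degrees((Rn*R0.inv()).as_rotvec())/6).round(2),"q5",(np.pi-t-q[1]-q[2]).round(3))
E
python3 - <<'E'
from plan import *
s=observe();print(s["tool_pos"].round(4))
plan([(18,24,70),(18,24,46),(18,16,41),(18,8,37),(15,2,31.5),(15,0,30.2)],s)
E
```

```text
[0.5684 0.1337 0.1216]
18 24 70 lin [ -3.4  -0.9 -61.1] turn [-0.08  1.17 -0.01] q5 0.448
18 24 46 lin [ -3.4  -0.9 -85.1] turn [-0.08  1.17 -0.01] q5 0.383
18 16 41 lin [-11.4  -1.4 -90.1] turn [-0.08  1.17 -0.01] q5 0.358
18 8 37 lin [-19.4  -2.  -94.1] turn [-0.08  1.17 -0.01] q5 0.334
15 2 31.5 lin [-25.9  -2.5 -99.7] turn [-0.11  1.67 -0.01] q5 0.393
15 0 30.2 lin [ -27.9   -2.6 -101. ] turn [-0.11  1.67 -0.01] q5 0.386
```

Next I'll descend to just above the entry (18°, centre 24/46) and check.

apply_moves --increments '[{"linear": [-1,0,-15],"turn": [-0.04,0.6,0],"grip": 0.4},{"linear": [-3,-1,-38],"turn": [-0.08,1.17,0],"grip": 0.4},{"linear": [-3,-1,-60],"turn": [-0.08,1.17,0],"grip": 0.4},{"linear": [-3.5,-1,-74],"turn": [-0.08,1.17,0],"grip": 0.4},{"linear": [-3.5,-1,-81],"turn": [-0.08,1.17,0],"grip": 0.4},{"linear": [-3.5,-1,-85],"turn": [-0.08,1.17,0],"grip": 0.4},{"linear": [-3.5,-1,-85],"turn": [-0.08,1.17,0],"grip": 0.4},{"linear": [-3.5,-1,-85],"turn": [-0.08,1.17,0],"grip": 0.4}]'

```text
time: 7.3
tool_pos: [0.5655, 0.133, 0.0366]
tool_rot: [-2.827, -0.0, -1.499]
contact_force: [-0.0, -0.6, -0.7]
opening: 0.0539
```

```bash
python3 - <<'E'
from plan import *
s=observe(); w=read_camera("wrist")[:,:,::-1]; sc=read_camera("scene")[:,:,::-1]; tp=read_camera("top")[:,:,::-1]
K,C=cam("scene");u=proj([.537,.131,.03],K,C).astype(int)
a=cv2.resize(sc[u[1]-55:u[1]+45,u[0]-50:u[0]+50],None,fx=5.5,fy=5.5,interpolation=cv2.INTER_CUBIC); cv2.imwrite("pics/s5.png",a); cv2.imwrite("pics/w5.png",w)
print(s["tool_pos"].round(4),s["qpos"].round(3),s["contact_force"].round(1))
plan([(18,24,46),(18,16,41),(18,8,37),(15,2,31.5),(15,0,30.2)],s)
E
```

```text
[0.5655 0.133  0.0366] [ 0.105  0.546  1.877 -0.027  0.404  1.626] [-0.  -0.6 -0.7]
18 24 46 lin [-0.5 -0.1 -0.1] turn [ 0.    0.01 -0.01] q5 0.383
18 16 41 lin [-8.5 -0.7 -5.1] turn [ 0.    0.01 -0.01] q5 0.358
18 8 37 lin [-16.5  -1.2  -9.1] turn [ 0.    0.01 -0.01] q5 0.334
15 2 31.5 lin [-23.   -1.7 -14.8] turn [-0.03  0.51 -0.01] q5 0.393
15 0 30.2 lin [-25.   -1.8 -16.1] turn [-0.03  0.51 -0.01] q5 0.386
```

View pics/s5.png

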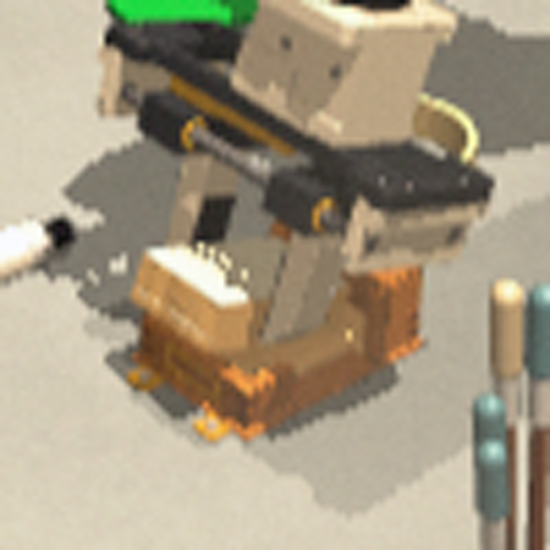

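View pics/w5.png

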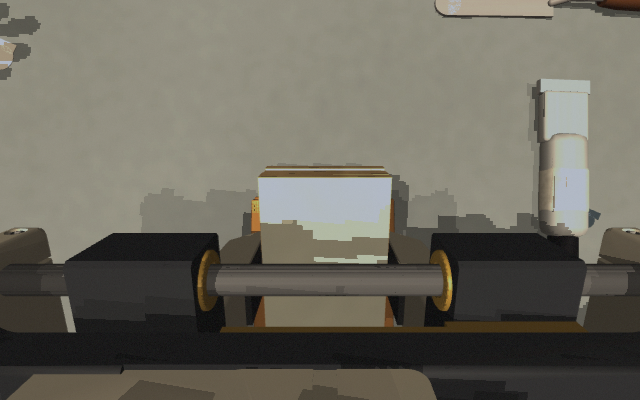

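Contact-free so far, and the pile sits above the opening. In the wrist view the low end's left and right edges are at about 252 and 393, against the pile's 259 and 391. I'll check that lateral offset more closely.

```bash
python3 - <<'E'
from plan import *
im=cv2.imread("pics/w5.png");cv2.imwrite("pics/w5z.png",cv2.resize(im[160:250,240:410],None,fx=4.7,fy=4.7,interpolation=cv2.INTER_NEAREST))
s=observe();K,C=cam("wrist",s)
for yb in(38,-38):
  for x,z in((55,26),(47,26),(38,26)):
    P=O+ux*x/1e3+np.array([-np.sin(y),np.cos(y),0])*yb/1e3+[0,0,z/1e3];print(yb,x,z,proj(P,K,C).round(1), ((proj(P,K,C)-[240,160])*4.7).round(0))
E
```

```text
38 55 26 [254.1 198.9] [ 66. 183.]
38 47 26 [253.9 214. ] [ 65. 254.]
38 38 26 [253.7 231.1] [ 64. 334.]
-38 55 26 [397.4 199.1] [740. 184.]
-38 47 26 [397.5 214.2] [740. 255.]
-38 38 26 [397.7 231.3] [741. 335.]
```

View pics/w5z.png

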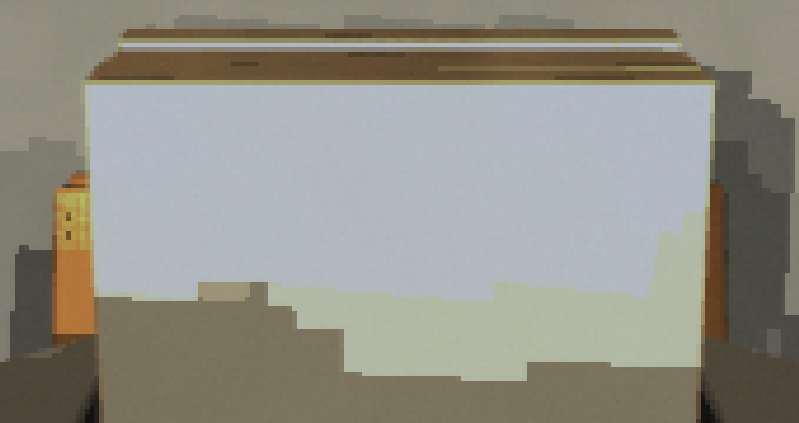

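The box's low end appears about 1 mm further left than my estimate. That is within the 3 mm side slack, but I'll correct the box pose to y 0.1315 and yaw 4.4°.

```bash
sed -i 's/4.04/4.4/; s/O=np.array(\[.5372,.1309,0\])/O=np.array([.5370,.1315,0])/' plan.py; python3 - <<'E'
from plan import *
s=observe()
plan([(18,24,46),(18,16,41),(18,8,37),(15,2,31.5),(15,0,30.2)],s)
E
```

```text
18 24 46 lin [-0.6  0.7  0. ] turn [0.   0.01 0.05] q5 0.383
18 16 41 lin [-8.6  0.1 -5. ] turn [0.   0.01 0.05] q5 0.357
18 8 37 lin [-16.6  -0.5  -9. ] turn [0.   0.01 0.05] q5 0.334
15 2 31.5 lin [-23.1  -1.  -14.7] turn [-0.03  0.5   0.05] q5 0.393
15 0 30.2 lin [-25.   -1.1 -16. ] turn [-0.03  0.5   0.05] q5 0.386
```

apply_moves --increments '[{"linear": [-0.5,0.7,0],"turn": [0,0,0.05],"grip": 0.4},{"linear": [-4.5,0.4,-2.5],"turn": [0,0,0.05],"grip": 0.4},{"linear": [-8.5,0.1,-5],"turn": [0,0,0.05],"grip": 0.4},{"linear": [-12.5,-0.2,-7],"turn": [0,0,0.05],"grip": 0.4},{"linear": [-16.5,-0.5,-9],"turn": [0,0,0.05],"grip": 0.4},{"linear": [-16.5,-0.5,-9],"turn": [0,0,0.05],"grip": 0.4}]'

```text
time: 8.05
tool_pos: [0.5474, 0.1323, 0.0262]
tool_rot: [-2.83, -0.0, -1.494]
contact_force: [0.2, -0.2, -1.2]
opening: 0.054
```

```bash
python3 - <<'E'
from plan import *
s=observe(); w=read_camera("wrist")[:,:,::-1]; sc=read_camera("scene")[:,:,::-1]
K,C=cam("scene");u=proj([.537,.131,.03],K,C).astype(int)
cv2.imwrite("pics/s6.png",cv2.resize(sc[u[1]-55:u[1]+45,u[0]-50:u[0]+50],None,fx=5.5,fy=5.5,interpolation=cv2.INTER_CUBIC)); cv2.imwrite("pics/w6z.png",cv2.resize(w[150:250,230:420],None,fx=4.2,fy=4.2,interpolation=cv2.INTER_NEAREST))
print(s["tool_pos"].round(4),s["qpos"].round(3),s["contact_force"].round(1),s["torque"].round(2))
plan([(18,8,37),(15,2,31.5),(15,0,30.2)],s)
E
```

```text
[0.5474 0.1323 0.0262] [ 0.106  0.545  1.929 -0.027  0.356  1.623] [ 0.2 -0.2 -1.2] [ 0.    0.19 -0.02]
18 8 37 lin [1.4 0.1 1.3] turn [ 0.01 -0.02 -0.  ] q5 0.334
15 2 31.5 lin [-5.1 -0.4 -4.4] turn [-0.03  0.48 -0.  ] q5 0.393
15 0 30.2 lin [-7.1 -0.5 -5.7] turn [-0.03  0.48 -0.  ] q5 0.386
```

View pics/s6.png

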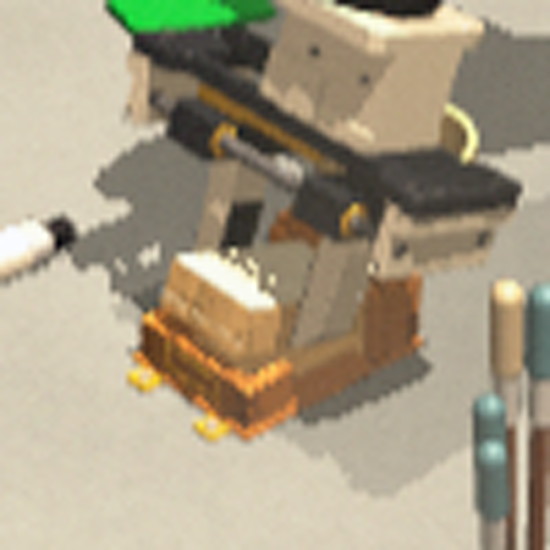

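View pics/w6z.png

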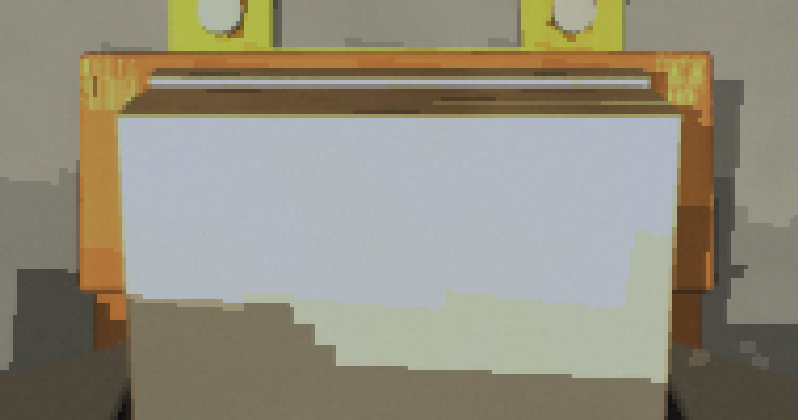

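Now well centred laterally (0.3 mm), with no contact. I'll continue under the lip to 15°.

apply_moves --increments '[{"linear": [-1.5,-0.1,-1.5],"turn": [-0.01,0.15,0],"grip": 0.4},{"linear": [-3,-0.2,-3],"turn": [-0.02,0.3,0],"grip": 0.4},{"linear": [-5,-0.4,-4.4],"turn": [-0.03,0.48,0],"grip": 0.4},{"linear": [-7,-0.5,-5.5],"turn": [-0.03,0.48,0],"grip": 0.4},{"linear": [-7,-0.5,-5.5],"turn": [-0.03,0.48,0],"grip": 0.4},{"linear": [-7,-0.5,-5.5],"turn": [-0.03,0.48,0],"grip": 0.4}]'

```text
time: 8.75
tool_pos: [0.5413, 0.1318, 0.0211]
tool_rot: [-2.879, 0.0, -1.494]
contact_force: [0.5, -0.6, -1.4]
opening: 0.0536
```

```bash
python3 - <<'E'
from plan import *
s=observe(); w=read_camera("wrist")[:,:,::-1]; sc=read_camera("scene")[:,:,::-1]
K,C=cam("scene");u=proj([.537,.131,.03],K,C).astype(int)
cv2.imwrite("pics/s7.png",cv2.resize(sc[u[1]-55:u[1]+45,u[0]-50:u[0]+50],None,fx=5.5,fy=5.5,interpolation=cv2.INTER_CUBIC)); cv2.imwrite("pics/w7z.png",cv2.resize(w[130:240,230:420],None,fx=4.2,fy=4.2,interpolation=cv2.INTER_NEAREST))
print(s["tool_pos"].round(4),s["qpos"].round(3),s["contact_force"].round(1),s["torque"].round(2))
plan([(15,0,30.2),(12,0,28.2),(9,0,26.1),(6,0,23.9),(3,0,21.5),(1.5,0,20.2),(0,0,19),(0,0,18)],s)
E
```

```text
[0.5413 0.1318 0.0211] [ 0.105  0.556  1.906 -0.017  0.417  1.614] [ 0.5 -0.6 -1.4] [0.03 0.22 0.01]
15 0 30.2 lin [-1.  -0.1 -0.6] turn [-0.    0.01 -0.  ] q5 0.386
12 0 28.2 lin [-1.5 -0.1 -2.8] turn [-0.04  0.51 -0.  ] q5 0.462
9 0 26.1 lin [-2.  -0.2 -5. ] turn [-0.08  1.01 -0.  ] q5 0.536
6 0 23.9 lin [-2.5 -0.2 -7.3] turn [-0.12  1.51 -0.  ] q5 0.609
3 0 21.5 lin [-3.  -0.2 -9.8] turn [-0.16  2.   -0.  ] q5 0.68
1.5 0 20.2 lin [ -3.3  -0.3 -11.1] turn [-0.18  2.25 -0.  ] q5 0.714
0 0 19 lin [ -3.6  -0.3 -12.3] turn [-0.2  2.5 -0. ] q5 0.749
0 0 18 lin [ -3.6  -0.3 -13.3] turn [-0.2  2.5 -0. ] q5 0.747
```

View pics/s7.png

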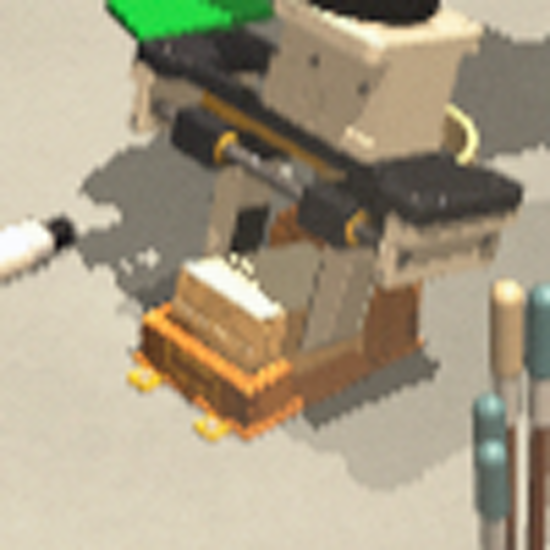

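View pics/w7z.png

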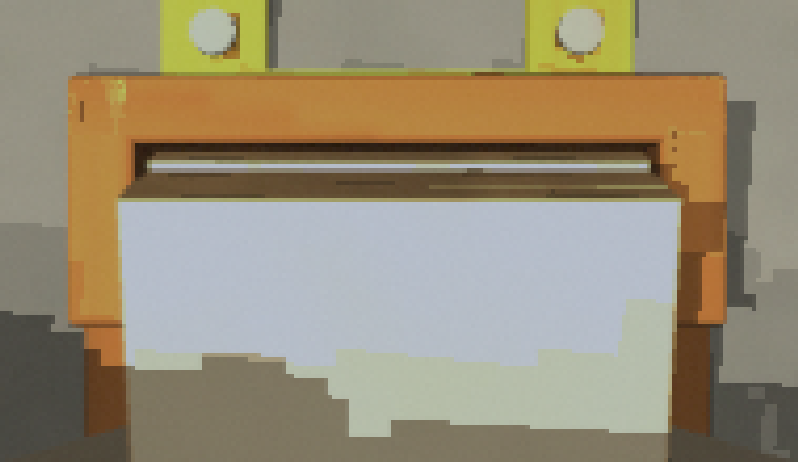

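The wrist view shows the pile end inside the low wall, with gaps at the end and both sides, and the other end is under the lip. Now I'll rotate it down.

apply_moves --increments '[{"linear": [-1,-0.1,-1.5],"turn": [-0.02,0.25,0],"grip": 0.4},{"linear": [-1.5,-0.1,-2.8],"turn": [-0.04,0.5,0],"grip": 0.4},{"linear": [-1.8,-0.1,-3.9],"turn": [-0.06,0.75,0],"grip": 0.4},{"linear": [-2,-0.2,-5],"turn": [-0.08,1.0,0],"grip": 0.4},{"linear": [-2.3,-0.2,-6.1],"turn": [-0.1,1.25,0],"grip": 0.4},{"linear": [-2.5,-0.2,-7.3],"turn": [-0.12,1.5,0],"grip": 0.4},{"linear": [-2.5,-0.2,-7.3],"turn": [-0.12,1.5,0],"grip": 0.4}]'

```text
time: 9.55
tool_pos: [0.5396, 0.1317, 0.0139]
tool_rot: [-3.036, -0.0, -1.494]
contact_force: [0.0, -0.1, -0.4]
opening: 0.0539
```

```bash
python3 - <<'E'
from plan import *
s=observe(); w=read_camera("wrist")[:,:,::-1]
cv2.imwrite("pics/w8z.png",cv2.resize(w[130:240,230:420],None,fx=4.2,fy=4.2,interpolation=cv2.INTER_NEAREST))
print(s["tool_pos"].round(4),s["qpos"].round(3),s["contact_force"].round(1),s["torque"].round(2))
plan([(6,0,23.9),(3,0,21.5),(1.5,0,20.2),(0,0,19),(0,0,18)],s)
E
```

```text
[0.5396 0.1317 0.0139] [ 0.103  0.609  1.775 -0.005  0.651  1.6  ] [ 0.  -0.1 -0.4] [-0.03  0.07 -0.01]
6 0 23.9 lin [-0.8 -0.  -0.1] turn [-0.    0.01 -0.  ] q5 0.609
3 0 21.5 lin [-1.4 -0.1 -2.6] turn [-0.04  0.51 -0.  ] q5 0.68
1.5 0 20.2 lin [-1.6 -0.1 -3.9] turn [-0.06  0.76 -0.  ] q5 0.714
0 0 19 lin [-1.9 -0.1 -5.1] turn [-0.08  1.01 -0.  ] q5 0.749
0 0 18 lin [-1.9 -0.1 -6.1] turn [-0.08  1.01 -0.  ] q5 0.747
```

View pics/w8z.png

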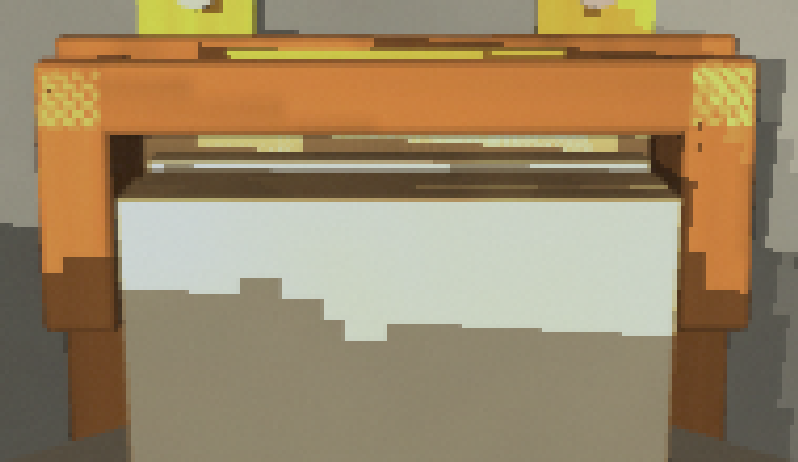

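apply_moves --increments '[{"linear": [-1,0.4,-1.2],"turn": [-0.02,0.25,0],"grip": 0.4},{"linear": [-1.2,0.3,-2.5],"turn": [-0.04,0.5,0],"grip": 0.4},{"linear": [-1.5,0.3,-3.8],"turn": [-0.06,0.75,0],"grip": 0.4},{"linear": [-1.8,0.3,-5],"turn": [-0.08,1.0,0],"grip": 0.4},{"linear": [-1.8,0.3,-5.3],"turn": [-0.08,1.0,0],"grip": 0.4},{"linear": [-1.8,0.3,-5.3],"turn": [-0.08,1.0,0],"grip": 0.4},{"linear": [-1.8,0.3,-5.3],"turn": [-0.08,1.0,0],"grip": 0.4}]'

```text
time: 10.3
tool_pos: [0.5368, 0.1319, 0.0086]
tool_rot: [-3.141, -0.0, -1.494]
contact_force: [-0.0, 0.5, -1.5]
opening: 0.0536
```

```bash
python3 - <<'E'
from plan import *
s=observe(); w=read_camera("wrist")[:,:,::-1]
cv2.imwrite("pics/w9z.png",cv2.resize(w[130:240,230:420],None,fx=4.2,fy=4.2,interpolation=cv2.INTER_NEAREST))
print(s["tool_pos"].round(4),s["qpos"].round(3),s["contact_force"].round(1),s["torque"].round(2))
plan([(0,0,18.3),(0,0,18)],s)
E
```

```text
[0.5368 0.1319 0.0086] [ 0.103  0.653  1.689 -0.     0.798  1.596] [-0.   0.5 -1.5] [ 0.07  0.02 -0.03]
0 0 18.3 lin [ 0.9 -0.4 -0.5] turn [ 0.    0.01 -0.  ] q5 0.747
0 0 18 lin [ 0.9 -0.4 -0.8] turn [ 0.    0.01 -0.  ] q5 0.747
```

View pics/w9z.png

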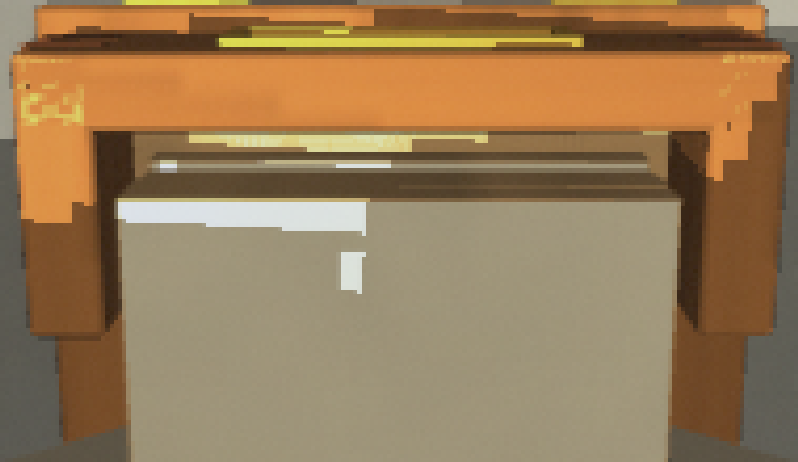

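Centred with gaps on all visible sides. I'll lower in small steps until it touches.

apply_moves --increments '[{"linear": [0.4,0,-0.4],"turn": [0,0,0],"grip": 0.4},{"linear": [0.4,0,-0.8],"turn": [0,0,0],"grip": 0.4},{"linear": [0.4,0,-0.8],"turn": [0,0,0],"grip": 0.4},{"linear": [0.4,0,-0.8],"turn": [0,0,0],"grip": 0.4}]'

```text
time: 10.75
tool_pos: [0.5375, 0.132, 0.0078]
tool_rot: [-3.141, -0.0, -1.494]
contact_force: [0.9, 0.4, -1.1]
opening: 0.0538
```

apply_moves --increments '[{"linear": [0,0,-0.3],"turn": [0,0,0],"grip": 0.4},{"linear": [0,0,-0.6],"turn": [0,0,0],"grip": 0.4},{"linear": [0,0,-0.6],"turn": [0,0,0],"grip": 0.4}]'

```text
time: 11.05
tool_pos: [0.5375, 0.1319, 0.0078]
tool_rot: [-3.141, -0.0, -1.494]
contact_force: [-1.6, -1.0, 5.2]
opening: 0.0535
```

apply_moves --increments '[{"linear": [0,0,-0.3],"turn": [0,0,0],"grip": 0.4},{"linear": [0,0,-0.3],"turn": [0,0,0],"grip": 0.4}]'

```text
time: 11.25
tool_pos: [0.5375, 0.1319, 0.0078]
tool_rot: [-3.141, -0.0, -1.494]
contact_force: [-3.8, -0.7, 7.5]
opening: 0.0539
```

Contact at TCP z 7.8 mm, which is exactly the flat-on-floor value. I'll relieve the pressure and release gently.

apply_moves --increments '[{"linear": [0,0,0.6],"turn": [0,0,0],"grip": 0.4},{"linear": [0,0,0.6],"turn": [0,0,0],"grip": 0.57},{"linear": [0,0,0.6],"turn": [0,0,0],"grip": 0.59},{"linear": [0,0,0.6],"turn": [0,0,0],"grip": 0.61},{"linear": [0,0,0.6],"turn": [0,0,0],"grip": 0.63},{"linear": [0,0,0.6],"turn": [0,0,0],"grip": 0.66},{"linear": [0,0,0.6],"turn": [0,0,0],"grip": 0.7},{"linear": [0,0,0.6],"turn": [0,0,0],"grip": 0.7}]' --grip_force 10

```text
time: 12.05
tool_pos: [0.5375, 0.1319, 0.0074]
tool_rot: [-3.141, -0.0, -1.494]
contact_force: [-0.9, 0.2, -0.2]
opening: 0.064
```

```bash
python3 - <<'E'
from plan import *
s=observe(); w=read_camera("wrist")[:,:,::-1]
cv2.imwrite("pics/w10.png",w)
print(s["tool_pos"].round(4),s["opening"],s["contact_force"].round(1))
E
```

```text
[0.5375 0.1319 0.0074] 0.06396277298610074 [-0.9  0.2 -0.2]
```

View pics/w10.png

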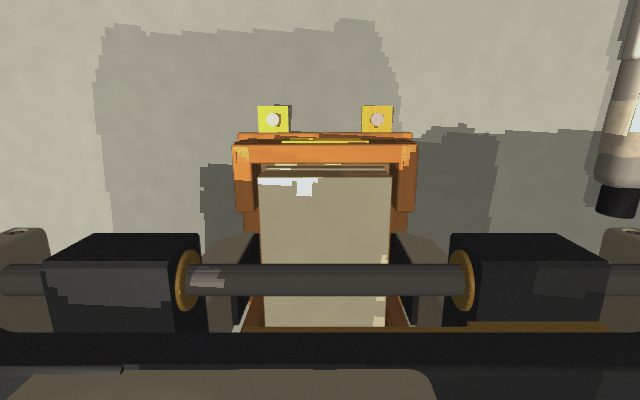

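Released, with the panels flat in the bay. I'll retreat straight up and then move aside for a check.

apply_moves --increments '[{"linear": [0,0,3],"turn": [0,0,0],"grip": 0.7},{"linear": [0,0,10],"turn": [0,0,0],"grip": 0.7},{"linear": [0,0,25],"turn": [0,0,0],"grip": 0.7},{"linear": [0,0,55],"turn": [0,0,0],"grip": 0.7},{"linear": [0,0,95],"turn": [0,0,0],"grip": 0.7},{"linear": [-20,0,135],"turn": [0,0,0],"grip": 0.7},{"linear": [-55,0,170],"turn": [0,0,0],"grip": 0.7},{"linear": [-80,0,190],"turn": [0,0,0],"grip": 0.7},{"linear": [-80,0,190],"turn": [0,0,0],"grip": 0.7},{"linear": [-80,0,190],"turn": [0,0,0],"grip": 0.7}]'

```text
time: 13.1
tool_pos: [0.4578, 0.132, 0.1985]
tool_rot: [-3.139, -0.0, -1.493]
contact_force: [0.6, -0.4, -0.5]
opening: 0.0641
```

```bash
python3 - <<'E'
from plan import *
s=observe(); w=read_camera("wrist")[:,:,::-1]; sc=read_camera("scene")[:,:,::-1];tp=read_camera("top")[:,:,::-1]
cv2.imwrite("pics/w11.png",w);cv2.imwrite("pics/t11.png",tp)
K,C=cam("wrist",s);u=proj([.537,.1315,.03],K,C).astype(int)
cv2.imwrite("pics/w11z.png",cv2.resize(w[max(0,u[1]-75):u[1]+75,u[0]-90:u[0]+90],None,fx=4,fy=4,interpolation=cv2.INTER_NEAREST))
K,C=cam("scene");u=proj([.537,.131,.03],K,C).astype(int)
cv2.imwrite("pics/s11.png",cv2.resize(sc[u[1]-45:u[1]+45,u[0]-50:u[0]+50],None,fx=5.5,fy=5.5,interpolation=cv2.INTER_CUBIC))
a=cv2.imread("pics/top0.png");d=cv2.absdiff(a,tp).max(2);cv2.imwrite("pics/d11.png",(d>25).astype(np.uint8)*255)
print(s["tool_pos"],s["contact_force"].round(1))
E
```

```text
[0.45781968 0.13203096 0.1985262 ] [ 0.6 -0.4 -0.5]
```

View pics/w11z.png

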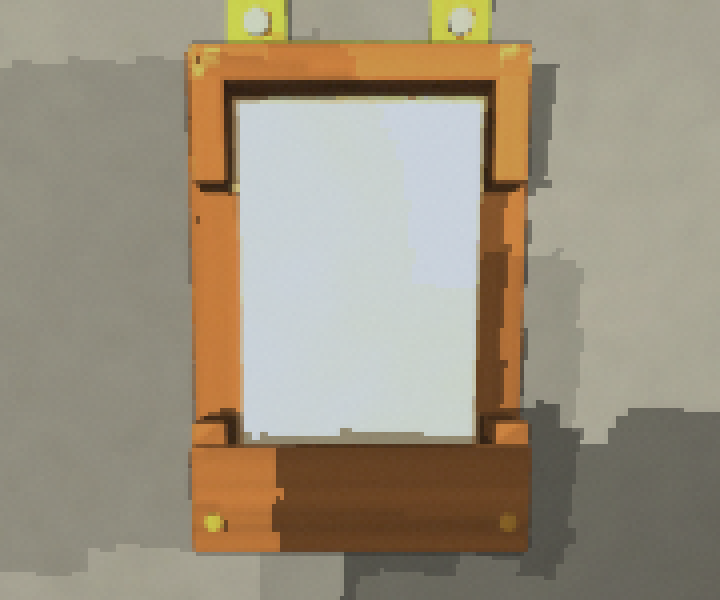

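View pics/s11.png

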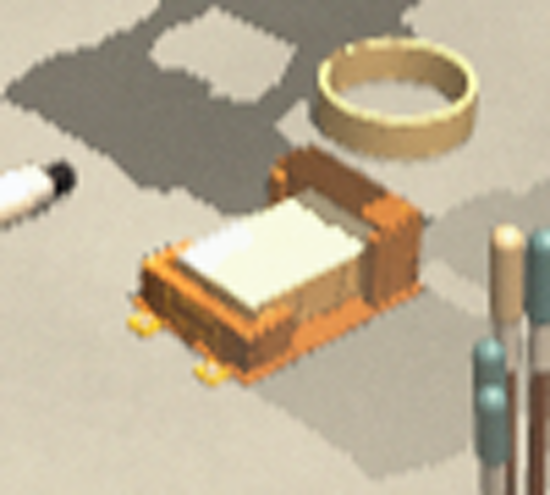

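View pics/t11.png

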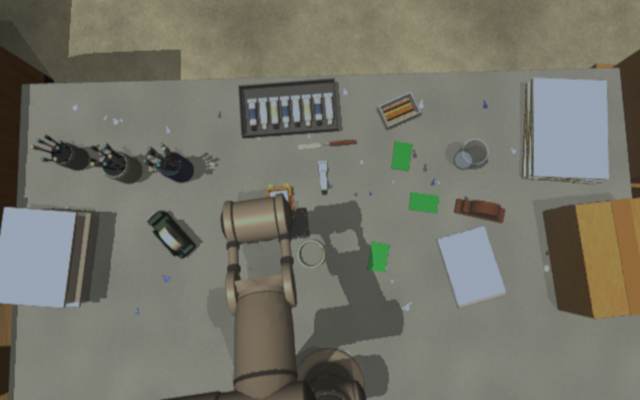

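The panels lie flat in the bay: white top at (360,270) in the wrist crop, with even gaps. The near end is under the lip, and the other objects are where they were. Handing in.

```bash
python3 -c "
from cell import hand_in
print(hand_in())"
```

```text
the job is handed in; nothing more can be done
None
```

The four panels are in the box, lying flat on top of each other with one end under the retaining lip. I handed the job in at about 13.3 s, with the gripper clear of everything.

- **How it went:** I gripped all four panels together at 54 mm and carried them over. I tilted the pile to 25° on the way, then 18° going under the lip and 15° inside. Then I rotated it flat, lowered it until it touched, released it and backed straight up.
- **Tilt change:** I dropped the 25° entry tilt because a quick fit of the arm's geometry showed joint 5 would pass its limit. The lowest value I read for that joint was 0.356 rad, against a limit of 0.28.
- **Contact:** The pile touched down with the fingertips 7.8 mm above the table, the height expected with it flat on the floor. The highest force I read was about 8 N.
- **Last checks:** After release, the wrist and scene pictures show the pile level, with a clear gap at the low end and on both sides. In the top picture everything else, including the green look-alikes, looks unmoved by eye. The arm hides part of that view.
- **Disagreements:** My two readings of the box's sideways position differed by about 1 mm, so I corrected it before entry. The panels are staggered 1–2 mm along their length, as they were at the start.

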